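Complete the step-block carrier and hold it up

TASK

The carrier for the step blocks is wanted at the milling machine, but one block is still lying on the bench. Seat the loose step block flat and fully home in the empty pocket of the carrier and let go of it; then pick the carrier up by its handle and hold it steady and level with its underside at least 8 cm above the bench, both blocks in their pockets. Finish while still holding it in the air, and leave the other things on the bench where they are.

Things in the scene. Friction and masses are not known exactly. Their poses are not given: they have to be found in the camera images.
- carrier: loose blue carrier on an aluminium plate for two step blocks, 80 mm (x) by 136 mm (y), 0.41 kg, on the mat (z = 0) on rubber feet; origin: centre of its underside, z up. Upper face 17 mm above the underside, pocket floors 9 mm. Pockets 40 mm either side of the middle: empty at -y, mate block at +y. Across each pocket a 30 mm wide channel, level with its floor, runs along x to both edges.
- empty_pocket (a point): centre of the floor of the empty pocket, axes as the carrier. The pocket is 32 mm (x) by 44 mm (y) and 8 mm deep, 2 mm of play all round a block. A fully seated block lies flat on this floor, its centre 11 mm above this point.
- handle_grip (a point): centre of the rigid black grip bar over the carrier's middle, axes as the carrier. Bar along x, 12 mm wide (y), 12 mm high, centre 56 mm above the carrier's underside; 52 mm clear between its legs, 33 mm free under it. Grip it across y near the middle. The seated blocks rise to 31 mm above the underside, 20 to 60 mm to either side of the bar's centre line.
- loose_block_center (a point): loose dark steel step block, 28 mm wide (x), 40 mm long (y), 0.12 kg, flat on the bare wood behind the mat (z = -0.003). A flight of fine steps: 22 mm high at its -y end, about 14 mm at the middle, 8 mm at its +y end; upright sides. This point is at the middle of length and width, 11 mm above its underside. Grip it across x at the middle. It may go in either way round.
- mate_block_center (a point): the second, equal step block, loose in the other pocket of the carrier; point and axes as for the loose block (it is turned so that its high end faces away from the handle).
- mate_pocket (a point): centre of the floor of the pocket that already holds the mate block, axes as the carrier.
- carrier_handle: the bridge handle, fixed to the carrier; same origin and axes as the carrier.
- green_tray: fixed green parts tray behind the mat, its front at x = 0.48, from y = -0.12 to 0.22, up to 82 mm high.
- spray_can: bystander: orange and white spray can with a red cap, 53 mm thick, 171 mm tall, on the mat; origin at the centre of its underside.
- tape_measure: bystander: white tape measure, 97 x 78 x 38 mm; origin at the centre of its underside.
- hex_bolt: bystander: steel bolt standing on its head on the bare wood, head 28 mm thick, 60 mm tall; origin at the centre of its underside.
Mind the look-alikes: they are no part of the job. Leave any orange look-alike of the part that bears loose_block_center alone.

How it is judged:
On the way:
1. the loose block lies flat and fully home in the empty pocket, let go, while the carrier stands on the bench (x of loose_block_center in the frame of empty_pocket between -0.0035 and 0.0035 m and y of loose_block_center in the frame of empty_pocket between -0.0035 and 0.0035 m and z of loose_block_center in the frame of empty_pocket below 0.0125 m and angle between the z axis of loose_block_center and the z axis of carrier, either way round below 0.06 rad and angle between the y axis of loose_block_center and the y axis of carrier, either way round below 0.15 rad and contact force between the fingers and loose_block below 0.1 N and height (world z) of carrier below 0.005 m and angle between carrier's own z axis and vertical below 0.03 rad), for 0.2 s.
At the end, for the whole second after the job is handed in: Fingers hold the carrier by its handle, underside over 75 mm above the bench, level within 6 degrees, at rest (under 20 mm/s, 0.1 rad/s), resting on nothing else; both step blocks flat and home in their pockets (centre within 3.5 mm, raised under 2 mm, square within 8 degrees either way round) (height (world z) of carrier above 0.075 m and angle between carrier's own z axis and vertical below 0.1 rad and linear speed of carrier below 0.02 m/s and angular speed of carrier below 0.1 rad/s and contact force between the fingers and carrier_handle above 2 N and x of loose_block_center in the frame of empty_pocket between -0.0035 and 0.0035 m and y of loose_block_center in the frame of empty_pocket between -0.0035 and 0.0035 m and z of loose_block_center in the frame of empty_pocket below 0.013 m and angle between the z axis of each of loose_block_center, mate_block_center and the z axis of carrier, either way round below 0.06 rad and angle between the y axis of each of loose_block_center, mate_block_center and the y axis of carrier, either way round below 0.15 rad and x of mate_block_center in the frame of mate_pocket between -0.0035 and 0.0035 m and y of mate_block_center in the frame of mate_pocket between -0.0035 and 0.0035 m and z of mate_block_center in the frame of mate_pocket below 0.013 m and contact force between carrier and green_tray below 0.05 N and contact force between carrier and spray_can below 0.05 N and contact force between carrier and tape_measure below 0.05 N and contact force between carrier and hex_bolt below 0.05 N); the arm keeps its last pose, push and grip.
It fails at once if spray can tipped, or shifted by more than 25 mm (distance of spray_can from where it was at the start of the episode above 0.025 m or angle between spray_can's own z axis and vertical above 0.4 rad).
It fails at once if tape measure tipped, or shifted by more than 25 mm (distance of tape_measure from where it was at the start of the episode above 0.025 m or angle between tape_measure's own z axis and vertical above 0.4 rad).
It fails at once if hex bolt tipped, or shifted by more than 25 mm (distance of hex_bolt from where it was at the start of the episode above 0.025 m or angle between hex_bolt's own z axis and vertical above 0.4 rad).
It fails at once if carrier tipped by more than about 20 degrees (angle between carrier's own z axis and vertical above 0.35 rad).
It also fails if it takes over 64 s, if anything falls off the work surface, if the arm or the gripper's body presses on something with over 40 N, if the wrist force passes 120 N, or if a joint passes its speed limit or range.

ROBOT

A 7-joint arm with a two-finger parallel gripper is mounted at the origin on the work surface; the furniture and walls round the work are solid. World frame = base frame: x ahead of the robot, y to its left, z up, the work surface at z = 0. Lengths are in m, angles in rad, forces in N, time in s.
With the tool pointing down it reaches from about 0.425 to 1.025 m from the base axis. Payload 9.4 kg.
Tool frame: the origin (TCP) lies at the very end of the fingers, on their centre line; the grasp point (between the pads) lies bot.grip_depth behind it (bot.grip_depth is the distance from the TCP to the grasp point, in m); x points along the fingers, y is the direction in which the jaws open and shut, and the axes are right-handed (so a half turn about x gives the same grasp; the last joint's range is limited). The gripper opens to 93 mm and grips with 3 to 60 N. Pads are 15 mm wide; open, the fingers measure 128 mm over their backs; the gripper's body (75 mm by 188 mm) begins 65 mm behind the grasp point.
Start: joints at [-1.378, 0.599, -0.003, 1.599, 0.002, 0.943, -0.08], TCP at [0.193, 0.699, 0.219] pointing down, gripper open.
Joint ranges: [-2.57, 2.57], [-0.35, 1.97], [-1.29, 1.29], [0.11, 2.56], [-1.05, 4.19], [0.11, 1.86], [-2.63, 2.63]. Speed limits (rad/s): [2.22, 2.22, 3.01, 3.01, 3.14, 3.14, 3.14].

INTERFACE

Orientations are given as [roll, pitch, yaw] about the fixed x, y, z axes, in that order (R = Rz(yaw) Ry(pitch) Rx(roll)).
In Python, from rig import bot gives the robot as it stands.
- The arm moves only by the tool apply_moves, never from a script. Its argument "rows" is a list of rows, each an object of numbers: "x", "y", "z": the shift along the tool's x, y, z in m; "ax", "ay", "az": the turn, a rotation vector about the tool's x, y, z in rad; "claw": the finger opening in m, from 0 to 0.093. A call has 1 to 20 rows; each row is the pose to reach, as a shift and turn from the pose commanded when the call began, along the tool's axes at that moment; what a row does not reach only later rows make up. A row lasts 1/8 s, in which the tool goes at most 62.5 mm and 10.7 degrees, less where a joint would pass 70% of its speed; a pose out of reach is approached as far as the arm can. A call with a gripper value outside its range is refused whole. The fingers move at their own pace and stop on an object; the grip force is fixed at half the most. Time passes only in rows, so rows that repeat a pose let the fingers close. It gives the time, the measured TCP pose, the force and the opening at its end, in the units of the state.
- bot.get_state(): the state, without advancing time (a new reading comes with each control period).
- bot.camera(name): name is "side" or "top" or "wrist"; returns a dict with "image" (384x512x3 uint8, blue, green, red), "z_map" (384x512 float32, m along the optical axis (not along the pixel's ray), 0 where there is no reading), "K" (3x3 intrinsics, pixels), "world_from_camera" (4x4, takes a point from camera to world coordinates). Camera axes: x right, y down, z forward; pixel columns grow to the right and rows downward; lengths in m; the calibration is good to about 2 mm. A picture is of the moment at which its call begins.
- bot.finish_job(): hands the job in, once; it reports no verdict.
The state is a dict: "t": time; "qpos": joint angles; "joint_velocities": joint speeds; "joint_efforts": joint torques, N m; "tool_pos": TCP position; "orientation": TCP orientation; "force": force on the tool from outside, world axes, zero at the start; "torque": the same for the moment, N m; "grip_width": finger opening in m.
Only numpy, scipy, OpenCV 4.12 (cv2) and the standard library are available. Lean on these libraries where they do the work, as an engineer would, in place of code of your own. Each camera call takes 0.05 s, during which the arm holds its last target.

## Working session

There is one attempt and no reset: what is moved stays moved. The work goes in short steps, Python scripts to look and compute and a tool call to move; the robot and the scene stay as the last step left them, time stands still between calls to the robot, and variables do not carry over. Pictures are saved under pics/ and viewed, and the job is handed in when it is done.

Besides the shell and the picture viewer there is one more tool, called after "Request:" as name([rows], argument=value, ...), one row to a line, values as JSON. apply_moves: Moves the arm, as the interface text tells. Its arguments: {"type":"object","properties":{"rows":{"type":"array"}},"required":["rows"]}

```bash
ls; mkdir -p pics; python3 - <<'E'
from rig import bot
import cv2,numpy as np,pickle
print(bot.get_state(), bot.grip_depth)
d={}
for n in("side","top","wrist"):
    c=bot.camera(n); d[n]=c; cv2.imwrite(f"pics/{n}0.png",c["image"]); print(n,c["K"].tolist(),c["world_from_camera"].round(3).tolist())
pickle.dump(d,open("s0.pkl","wb"))
E
```

```text
pics
{'t': 0.0, 'qpos': array([-1.37769404,  0.60011064, -0.00254715,  1.60015162,  0.00177872,
        0.94286241, -0.07981844]), 'joint_velocities': array([ 1.02229898e-03, -1.79336123e-03,  3.04978726e-04,  9.12916279e-04,
        4.64892495e-05, -2.97847519e-04, -9.34357741e-04]), 'joint_efforts': array([ 1.23394755e-03, -7.65081453e+01,  1.49796277e+00, -2.52346069e+01,
       -5.23698062e-02,  1.68104150e-02,  1.30262483e-04]), 'tool_pos': array([0.19312086, 0.69829551, 0.21776259]), 'orientation': array([-1.4913994 ,  1.56926658, -1.76117087]), 'force': array([ 0.19984903, -0.74352072, -0.37134021]), 'torque': array([-0.06650448,  0.04592528, -0.00075279]), 'grip_width': 0.09300038420292857} 0.0188
side [[441.8337073803674, 0.0, 261.6146850515856], [0.0, 441.8337073803674, 191.72108265128983], [0.0, 0.0, 1.0]] [[0.973, -0.15, 0.176, 0.298], [-0.231, -0.581, 0.78, -1.043], [-0.015, -0.8, -0.6, 0.741], [0.0, 0.0, 0.0, 1.0]]
top [[481.4962156432436, 0.0, 250.9128289763277], [0.0, 481.4962156432436, 192.6602519174255], [0.0, 0.0, 1.0]] [[0.021, -0.978, 0.209, 0.234], [-1.0, -0.021, -0.001, -0.158], [0.006, -0.209, -0.978, 1.429], [0.0, 0.0, 0.0, 1.0]]
wrist [[329.74369747659813, 0.0, 257.6698661635349], [0.0, 329.74369747659813, 193.18433708022633], [0.0, 0.0, 1.0]] [[0.265, 0.92, 0.288, 0.113], [0.964, -0.252, -0.081, 0.721], [-0.002, 0.299, -0.954, 0.384], [0.0, 0.0, 0.0, 1.0]]
```

View pics/top0.png

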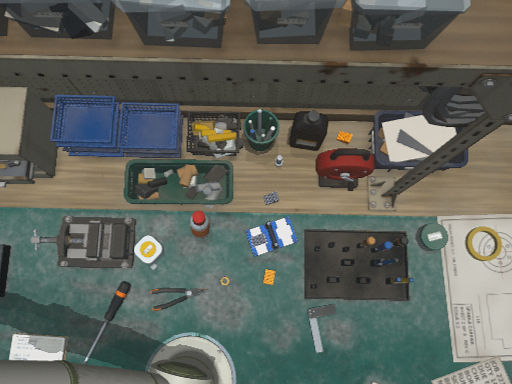

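View pics/side0.png

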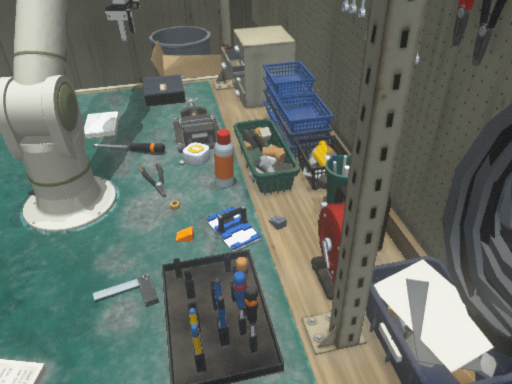

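View pics/wrist0.png

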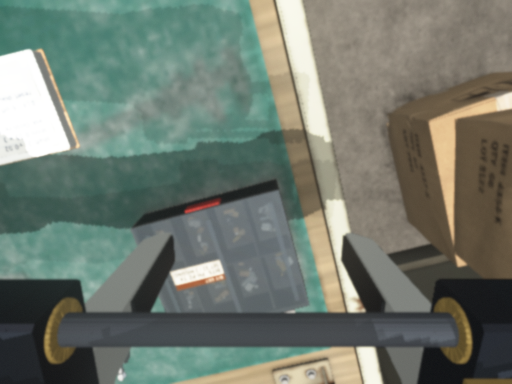

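The top view shows the carrier at about (272,236), the loose dark block at (271,198), the bolt at (280,160), the can at (200,222) and the tray at (180,180). I'll zoom in on these.

```bash
python3 - <<'E'
import cv2,pickle,numpy as np
d=pickle.load(open("s0.pkl","rb"))
t=cv2.resize(d["top"]["image"][145:295,230:310],None,fx=5,fy=5,interpolation=cv2.INTER_CUBIC)[:600]
s=cv2.resize(d["side"]["image"][195:255,195:295],None,fx=5,fy=5,interpolation=cv2.INTER_CUBIC)
o=np.zeros((600,910,3),np.uint8)
cv2.imwrite("pics/tc.png",t); cv2.imwrite("pics/sc.png",s)
def pt(n,u,v):
    c=d[n];z=c["z_map"][v,u];p=np.linalg.inv(c["K"])@[u,v,1]*z
    return (c["world_from_camera"]@np.r_[p,1])[:3].round(3)
for n,u,v in [("top",272,236),("top",271,198),("top",280,160),("top",200,222),("top",180,180),("top",150,250),("top",257,240),("top",287,232),("side",279,222)]: print(n,u,v,pt(n,u,v))
E
```

```text
top 272 236 [ 0.402 -0.222  0.06 ]
top 271 198 [ 0.523 -0.22   0.011]
top 280 160 [ 0.631 -0.244  0.048]
top 200 222 [ 0.234 -0.158  1.429]
top 180 180 [0.559 0.048 0.067]
top 150 250 [0.357 0.128 0.038]
top 257 240 [ 0.394 -0.18   0.026]
top 287 232 [ 0.421 -0.269  0.009]
side 279 222 [ 0.522 -0.24   0.021]
```

View pics/tc.png

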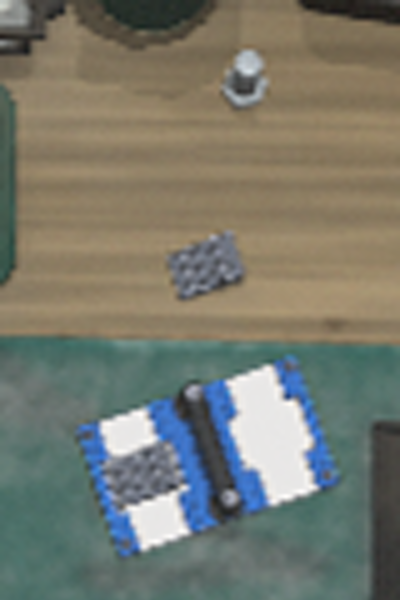

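View pics/sc.png

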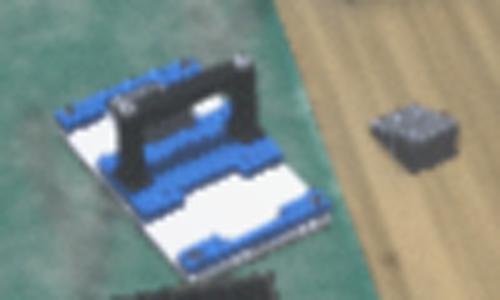

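```bash
cat > h.py <<'E'
import numpy as np,cv2
from scipy.spatial.transform import Rotation as R
def ray(c,u,v):
    T=c["world_from_camera"];dv=T[:3,:3]@np.linalg.inv(c["K"])@[u,v,1];return T[:3,3],dv
def onz(c,u,v,z):
    o,dv=ray(c,u,v);return o+dv*(z-o[2])/dv[2]
def cloud(c):
    z=c["z_map"];h,w=z.shape;u,v=np.meshgrid(np.arange(w),np.arange(h))
    p=np.stack([u,v,np.ones_like(u)],-1)@np.linalg.inv(c["K"]).T*z[...,None]
    return p@c["world_from_camera"][:3,:3].T+c["world_from_camera"][:3,3]
def tool(s): return R.from_euler("xyz",s["orientation"])
def delta(s,pos,Rt):
    """shift & rotvec in tool axes from state s to world pos, rotation Rt"""
    r=tool(s);return r.inv().apply(np.array(pos)-s["tool_pos"]),(r.inv()*Rt).as_rotvec()
def down(yaw):
    """tool x down, tool y along world direction yaw"""
    x=np.array([0,0,-1.]);y=np.array([np.cos(yaw),np.sin(yaw),0]);return R.from_matrix(np.stack([x,y,np.cross(x,y)],1))
E
python3 - <<'E'
from h import *
import pickle
from rig import bot
d=pickle.load(open("s0.pkl","rb"))
s=bot.get_state();print(tool(s).as_matrix().round(3))
c=d["top"];P=cloud(c)
hsv=cv2.cvtColor(c["image"],cv2.COLOR_BGR2HSV)
m=cv2.inRange(hsv,(100,120,60),(130,255,255)); roi=np.zeros_like(m);roi[210:265,235:305]=1
# carrier by blue+white hull
w=cv2.inRange(hsv,(0,0,190),(180,50,255))
mm=((m|w)*roi).astype(np.uint8)
pts=cv2.findNonZero(mm)[:,0]
W=np.array([onz(c,u,v,0.017)[:2] for u,v in pts])
r=cv2.minAreaRect((W*1000).astype(np.float32));print("carrier",r)
# loose block by depth height/dark
roi=(slice(185,212),slice(255,290)); 
g=hsv[roi];k=(hsv[...,2]<140)&(hsv[...,1]<90);k2=np.zeros(k.shape,bool);k2[roi]=k[roi]
q=P[k2];print(len(q),q[:,2].min(),q[:,2].max())
r=cv2.minAreaRect((q[:,:2]*1000).astype(np.float32));print("block",r)
A=np.c_[q[:,:2]-q[:,:2].mean(0),np.ones(len(q))];print("slope",np.linalg.lstsq(A,q[:,2],rcond=None)[0])
for ux,uy,name in[((188,212),(212,236),"can")]:
    q=P[uy[0]:uy[1]+0,ux[0]:ux[1]].reshape(-1,3);q=q[(q[:,2]>.02)&(q[:,2]<.3)];print(name,q.min(0),q.max(0))
for p,yaw in [((.5,.45,.32),0.8),((.53,.1,.32),0.2),((.46,-.22,.32),-.3)]: pass
E
```

```text
[[-0.     0.266  0.964]
 [-0.001  0.964 -0.266]
 [-1.    -0.001  0.   ]]
carrier ((409.1546630859375, -221.79144287109375), (79.94126892089844, 136.6329345703125), 19.77894401550293)
284 -0.012550268562397493 1.428916342516157
block ((399.59332275390625, -218.17465209960938), (106.68761444091797, 335.5584716796875), 87.50484466552734)
slope [-1.71341856  0.49255023  0.00811465]
can [ 0.40106575 -0.041496    0.02515289] [0.45534228 0.01162133 0.17610619]
```

The carrier is at about (0.409,-0.222) with a yaw of about 20°. The loose block is at about (0.521,-0.222), high end towards -y. I'll move to hover above them via an outer waypoint.

Request:
apply_moves([
  {"x":-0.06,"y":-0.03,"z":0.05,"ax":0.06},
  {"x":-0.112,"y":-0.24,"z":0.437,"ax":0.5},
  {"x":-0.112,"y":-0.24,"z":0.437,"ax":0.5},
  {"x":-0.112,"y":-0.24,"z":0.437,"ax":0.5},
  {"x":-0.112,"y":-0.24,"z":0.437,"ax":0.5},
  {"x":-0.112,"y":-0.24,"z":0.437,"ax":0.5},
  {"x":-0.112,"y":-0.24,"z":0.437,"ax":0.5},
  {"x":-0.112,"y":-0.24,"z":0.437,"ax":0.5},
  {"x":-0.112,"y":-0.24,"z":0.437,"ax":0.5},
  {"x":-0.112,"y":-0.24,"z":0.437,"ax":0.5},
])

```text
invalid input
```

```bash
python3 - <<'E'
from h import *
from rig import bot
s=bot.get_state();print(s["t"],s["tool_pos"],s["qpos"],tool(s).as_matrix().round(3).tolist())
print(delta(s,(.45,-.235,.30),down(np.radians(18))))
E
```

```text
0.15 [0.19315285 0.69843368 0.21798178] [-1.37771709  0.59992529 -0.00251473  1.59991416  0.00178286  0.94290197
 -0.07979301] [[-0.0, 0.266, 0.964], [-0.001, 0.964, -0.266], [-1.0, -0.001, 0.0]]
(array([-0.08101343, -0.83132529,  0.49631741]), array([9.86889273e-01, 6.66924076e-04, 9.91169321e-04]))
```

Request:
apply_moves([
  {"x":-0.06,"y":-0.03,"z":0.05,"ax":0.06,"ay":0,"az":0,"claw":0.093},
  {"x":-0.112,"y":-0.24,"z":0.437,"ax":0.5,"ay":0,"az":0,"claw":0.093},
  {"x":-0.112,"y":-0.24,"z":0.437,"ax":0.5,"ay":0,"az":0,"claw":0.093},
  {"x":-0.112,"y":-0.24,"z":0.437,"ax":0.5,"ay":0,"az":0,"claw":0.093},
  {"x":-0.112,"y":-0.24,"z":0.437,"ax":0.5,"ay":0,"az":0,"claw":0.093},
  {"x":-0.112,"y":-0.24,"z":0.437,"ax":0.5,"ay":0,"az":0,"claw":0.093},
  {"x":-0.112,"y":-0.24,"z":0.437,"ax":0.5,"ay":0,"az":0,"claw":0.093},
  {"x":-0.112,"y":-0.24,"z":0.437,"ax":0.5,"ay":0,"az":0,"claw":0.093},
  {"x":-0.112,"y":-0.24,"z":0.437,"ax":0.5,"ay":0,"az":0,"claw":0.093},
  {"x":-0.112,"y":-0.24,"z":0.437,"ax":0.5,"ay":0,"az":0,"claw":0.093},
])

```text
t: 1.4
tool_pos: [0.5514, 0.3498, 0.3306]
orientation: [-0.014, 1.571, -0.787]
force: [-0.1, -0.3, 0.0]
grip_width: 0.093
```

```bash
python3 - <<'E'
from h import *
from rig import bot
s=bot.get_state();print(s["t"],s["tool_pos"],s["qpos"],tool(s).as_matrix().round(3).tolist())
print(delta(s,(.45,-.235,.30),down(np.radians(18))))
E
```

```text
1.4 [0.55135108 0.3497893  0.33056837] [-0.78515015  0.41558766  0.19676359  1.65276525 -0.089293    1.08201037
  0.23543169] [[0.0, 0.698, 0.716], [-0.0, 0.716, -0.698], [-1.0, -0.0, 0.0]]
(array([ 0.03063641, -0.48950325,  0.33560836]), array([ 4.84018337e-01,  1.95468986e-04, -4.53625330e-05]))
```

Request:
apply_moves([
  {"x":0.03,"y":-0.49,"z":0.335,"ax":0.484,"ay":0,"az":0,"claw":0.093},
  {"x":0.03,"y":-0.49,"z":0.335,"ax":0.484,"ay":0,"az":0,"claw":0.093},
  {"x":0.03,"y":-0.49,"z":0.335,"ax":0.484,"ay":0,"az":0,"claw":0.093},
  {"x":0.03,"y":-0.49,"z":0.335,"ax":0.484,"ay":0,"az":0,"claw":0.093},
  {"x":0.03,"y":-0.49,"z":0.335,"ax":0.484,"ay":0,"az":0,"claw":0.093},
  {"x":0.03,"y":-0.49,"z":0.335,"ax":0.484,"ay":0,"az":0,"claw":0.093},
  {"x":0.03,"y":-0.49,"z":0.335,"ax":0.484,"ay":0,"az":0,"claw":0.093},
  {"x":0.03,"y":-0.49,"z":0.335,"ax":0.484,"ay":0,"az":0,"claw":0.06},
  {"x":0.03,"y":-0.49,"z":0.335,"ax":0.484,"ay":0,"az":0,"claw":0.045},
  {"x":0.03,"y":-0.49,"z":0.335,"ax":0.484,"ay":0,"az":0,"claw":0.045},
  {"x":0.03,"y":-0.49,"z":0.335,"ax":0.484,"ay":0,"az":0,"claw":0.045},
  {"x":0.03,"y":-0.49,"z":0.335,"ax":0.484,"ay":0,"az":0,"claw":0.045},
  {"x":0.03,"y":-0.49,"z":0.335,"ax":0.484,"ay":0,"az":0,"claw":0.045},
])

```text
t: 3.02
tool_pos: [0.4507, -0.232, 0.3005]
orientation: [2.895, 1.57, 1.644]
force: [0.5, 0.1, -0.9]
grip_width: 0.0454
```

```bash
python3 - <<'E'
from h import *
from rig import bot
import pickle
s=bot.get_state();print(s["t"],s["tool_pos"],s["qpos"])
c=bot.camera("wrist");pickle.dump((s,c),open("w1.pkl","wb"));cv2.imwrite("pics/w1.png",c["image"])
E
```

```text
3.025 [ 0.4506923  -0.23198268  0.30050537] [-0.04079981  0.26007756  0.51612683  2.01299342 -0.16248498  0.90796891
  0.88164095]
```

View pics/w1.png

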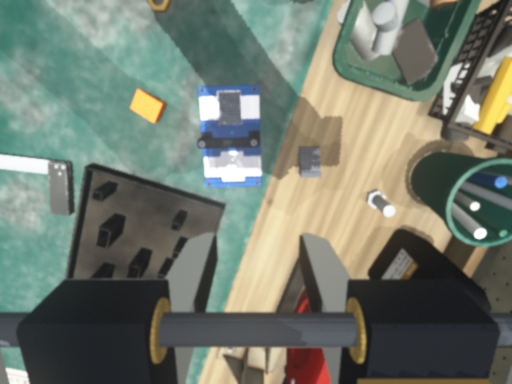

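```bash
python3 - <<'E'
from h import *
import pickle
s,c=pickle.load(open("w1.pkl","rb"))
im=c["image"];hsv=cv2.cvtColor(im,cv2.COLOR_BGR2HSV);P=cloud(c)
print(c["world_from_camera"].round(3))
z=P[...,2]
# carrier
m=cv2.inRange(hsv,(105,130,60),(130,255,255));r=np.zeros_like(m);r[80:195,190:270]=255;m&=r
pts=cv2.findNonZero(m)[:,0]; W=np.array([onz(c,u,v,.017)[:2] for u,v in pts])*1000
print("carrier onz",cv2.minAreaRect(W.astype(np.float32)), "blue z", np.percentile(z[m>0],[5,50,95]))
# block
roi=np.zeros(z.shape,bool);roi[140:182,292:328]=1
k=roi&(z>.002)&(z<.03);print(k.sum());q=P[k];print("block cloud",cv2.minAreaRect((q[:,:2]*1000).astype(np.float32)),np.percentile(q[:,2],[2,50,98]))
print("wood z",np.median(z[190:230,300:330]),"mat z",np.median(z[100:130,265:285]))
o=cv2.resize(im[75:200,185:335],None,fx=5,fy=4.8,interpolation=cv2.INTER_CUBIC);cv2.imwrite("pics/w1c.png",o)
E
```

```text
[[ 0.949  0.302  0.095  0.425]
 [ 0.316 -0.906 -0.283 -0.153]
 [ 0.     0.298 -0.955  0.467]
 [ 0.     0.     0.     1.   ]]
carrier onz ((409.2027282714844, -222.90042114257812), (78.37189483642578, 133.98236083984375), 19.851476669311523) blue z [0.01573348 0.01710925 0.01852899]
636
block cloud ((524.5469360351562, -221.05068969726562), (28.152666091918945, 40.63777542114258), 18.801515579223633) [0.00325565 0.01227227 0.02011857]
wood z -0.002796268195999818 mat z 9.767386216008589e-05
```

View pics/w1c.png

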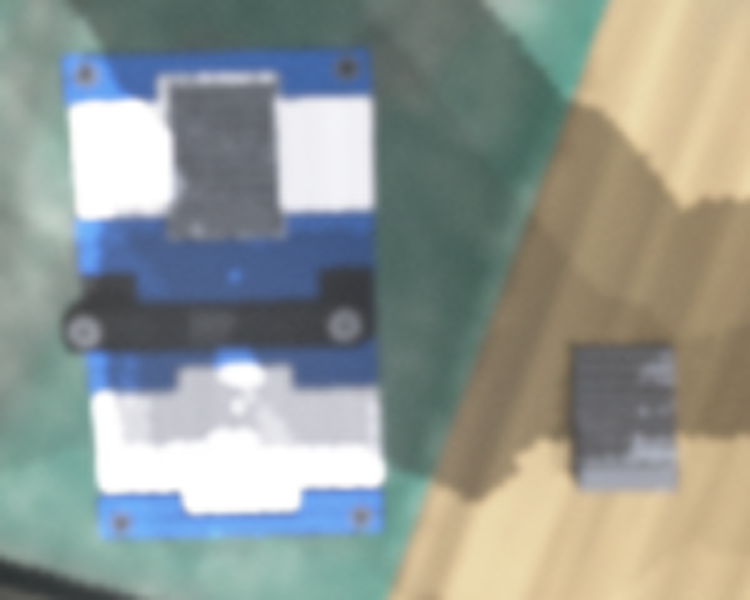

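Both cameras agree on the carrier: (0.409,-0.2225), yaw 19.8°. The block is at (0.5245,-0.221), yaw 18.8°. Next I'll move above the block and check again closer in.

```bash
python3 - <<'E'
from h import *
from rig import bot
s=bot.get_state();print(delta(s,(.5245,-.221,.10),down(np.radians(18.8))))
E
```

```text
(array([0.20052851, 0.07368907, 0.01267249]), array([-0.00824328, -0.00058827, -0.00011678]))
```

Request:
apply_moves([
  {"x":0.06,"y":0.04,"z":0.006,"ax":-0.005,"ay":0,"az":0,"claw":0.045},
  {"x":0.12,"y":0.0735,"z":0.0125,"ax":-0.008,"ay":0,"az":0,"claw":0.045},
  {"x":0.17,"y":0.0735,"z":0.0125,"ax":-0.008,"ay":0,"az":0,"claw":0.045},
  {"x":0.2,"y":0.0735,"z":0.0125,"ax":-0.008,"ay":0,"az":0,"claw":0.045},
  {"x":0.2,"y":0.0735,"z":0.0125,"ax":-0.008,"ay":0,"az":0,"claw":0.045},
  {"x":0.2,"y":0.0735,"z":0.0125,"ax":-0.008,"ay":0,"az":0,"claw":0.045},
])

```text
t: 3.82
tool_pos: [0.5244, -0.223, 0.1018]
orientation: [0.968, 1.569, -0.278]
force: [-0.3, 0.6, 0.9]
grip_width: 0.0451
```

```bash
cat > look.py <<'E'
from h import *
from rig import bot
import pickle,sys
tag=sys.argv[1]
s=bot.get_state();print(s["t"],s["tool_pos"].round(4),s["force"].round(2),s["grip_width"])
for n in sys.argv[2:]:
    c=bot.camera(n);pickle.dump((s,c),open(f"{tag}_{n}.pkl","wb"));cv2.imwrite(f"pics/{tag}_{n}.png",c["image"])
E
python3 look.py w2 wrist
```

```text
3.825 [ 0.5244 -0.223   0.1018] [-0.33  0.6   0.88] 0.045071582550802736
```

View pics/w2_wrist.png

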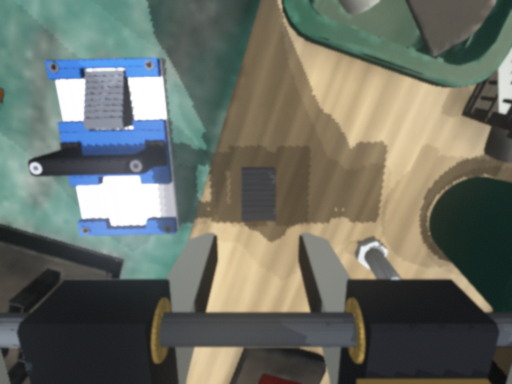

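```bash
python3 - <<'E'
from h import *
import pickle
from rig import bot
s,c=pickle.load(open("w2_wrist.pkl","rb"))
im=c["image"];hsv=cv2.cvtColor(im,cv2.COLOR_BGR2HSV);P=cloud(c);z=P[...,2]
m=cv2.inRange(hsv,(105,130,60),(130,255,255));r=np.zeros_like(m);r[50:240,30:185]=255;m&=r
m[(z<.01)|(z>.022)]=0
W=P[m>0][:,:2]*1000
print("carrier",cv2.minAreaRect(W.astype(np.float32)))
roi=np.zeros(z.shape,bool);roi[150:230,230:285]=1
k=roi&(z>.003)&(z<.03);q=P[k];print("block",k.sum(),cv2.minAreaRect((q[:,:2]*1000).astype(np.float32)),np.percentile(q[:,2],[2,50,98]))
a=np.radians(18.8);l=(q[:,:2]-[.5245,-.221])@np.array([[np.cos(a),-np.sin(a)],[np.sin(a),np.cos(a)]]);print("block local ext",np.percentile(l,[1,50,99],axis=0))
print("wood",np.median(z[190:210,320:360]))
s=bot.get_state();print(s["tool_pos"],np.degrees(np.arctan2(*tool(s).as_matrix()[[1,0],1])))
E
```

```text
carrier ((409.21673583984375, -222.68423461914062), (80.15287780761719, 134.81532287597656), 19.94565773010254)
block 1787 ((524.7451171875, -220.5579071044922), (27.763587951660156, 39.849796295166016), 18.898935317993164) [0.00408166 0.01246969 0.01973619]
block local ext [[-0.01343849 -0.01890039]
 [ 0.00038904  0.0001636 ]
 [ 0.01413162  0.0200093 ]]
wood -0.0028919893528023544
[ 0.52463366 -0.22311605  0.10229213] 18.638272877304033
```

Request:
apply_moves([
  {"x":0.04,"y":0.0008,"z":-0.0024,"ax":-0.003,"ay":0,"az":0,"claw":0.045},
  {"x":0.08,"y":0.0008,"z":-0.0024,"ax":-0.003,"ay":0,"az":0,"claw":0.045},
  {"x":0.1,"y":0.0008,"z":-0.0024,"ax":-0.003,"ay":0,"az":0,"claw":0.045},
  {"x":0.101,"y":0.0008,"z":-0.0024,"ax":-0.003,"ay":0,"az":0,"claw":0.045},
  {"x":0.101,"y":0.0008,"z":-0.0024,"ax":-0.003,"ay":0,"az":0,"claw":0.045},
  {"x":0.101,"y":0.0008,"z":-0.0024,"ax":-0.003,"ay":0,"az":0,"claw":0.045},
])

```text
t: 4.62
tool_pos: [0.5247, -0.2207, 0.0012]
orientation: [0.921, 1.568, -0.321]
force: [-0.0, 0.4, 0.4]
grip_width: 0.0449
```

```bash
python3 look.py w3 wrist top
```

```text
4.625 [ 0.5247 -0.2207  0.0012] [-0.04  0.44  0.42] 0.04491575699971049
```

View pics/w3_wrist.png

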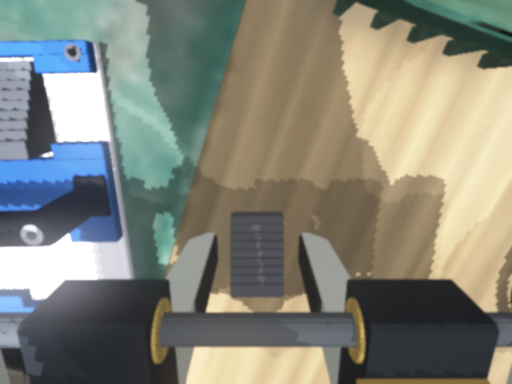

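The block sits centred between the fingertips, at about (257,255). I'll close and lift.

Request:
apply_moves([
  {"x":0,"y":0,"z":0,"ax":0,"ay":0,"az":0,"claw":0.015},
  {"x":0,"y":0,"z":0,"ax":0,"ay":0,"az":0,"claw":0.015},
  {"x":0,"y":0,"z":0,"ax":0,"ay":0,"az":0,"claw":0.015},
  {"x":0,"y":0,"z":0,"ax":0,"ay":0,"az":0,"claw":0.015},
  {"x":0,"y":0,"z":0,"ax":0,"ay":0,"az":0,"claw":0.015},
  {"x":-0.02,"y":0,"z":0,"ax":0,"ay":0,"az":0,"claw":0.015},
  {"x":-0.06,"y":0,"z":0,"ax":0,"ay":0,"az":0,"claw":0.015},
  {"x":-0.09,"y":0,"z":0,"ax":0,"ay":0,"az":0,"claw":0.015},
  {"x":-0.09,"y":0,"z":0,"ax":0,"ay":0,"az":0,"claw":0.015},
  {"x":-0.09,"y":0,"z":0,"ax":0,"ay":0,"az":0,"claw":0.015},
])

```text
t: 5.98
tool_pos: [0.5234, -0.2201, 0.0889]
orientation: [-2.316, 1.57, 2.725]
force: [0.8, 0.9, -1.4]
grip_width: 0.0278
```

```bash
python3 look.py w4 wrist; python3 - <<'E'
from h import *
import pickle
from rig import bot
s,c=pickle.load(open("w4_wrist.pkl","rb"));P=cloud(c)
r=tool(s); L=r.inv().apply((P.reshape(-1,3)-s["tool_pos"])).reshape(P.shape)
# block in tool frame: inside |y|<.02
k=(abs(L[...,1])<.0135)&(abs(L[...,2])<.03)&(L[...,0]>-.03)&(L[...,0]<.02)
rr=np.zeros(k.shape,bool);rr[190:310,215:300]=1;k&=rr
q=L[k];print(k.sum(),np.percentile(q,[1,50,99],axis=0).round(4)); print(cv2.minAreaRect((q[:,[1,2]]*1000).astype(np.float32)))
print(np.c_[q[:,2],np.ones(len(q))].shape, np.polyfit(q[:,2],q[:,0],1))
yaw=19.85;a=np.radians(yaw);p=np.array([.4092,-.2226])+40e-3*np.array([np.sin(a),-np.cos(a)]);print("pocket",p)
s=bot.get_state()
print(delta(s,(*p,s["tool_pos"][2]),down(a)))
E
```

```text
5.975 [ 0.5234 -0.2201  0.0889] [ 0.83  0.9  -1.36] 0.027840179728271394
4532 [[-0.023  -0.0132 -0.0197]
 [-0.0124 -0.0001 -0.0008]
 [ 0.0005  0.0133  0.0196]]
((0.008002281188964844, 0.1825275421142578), (40.64445114135742, 26.985071182250977), 89.96199035644531)
(4532, 2) [-0.44303051 -0.01268479]
pocket [ 0.42278235 -0.26022339]
(array([ 0.00012929, -0.10795882,  0.00567503]), array([-0.01816541, -0.00103346,  0.00124199]))
```

View pics/w4_wrist.png

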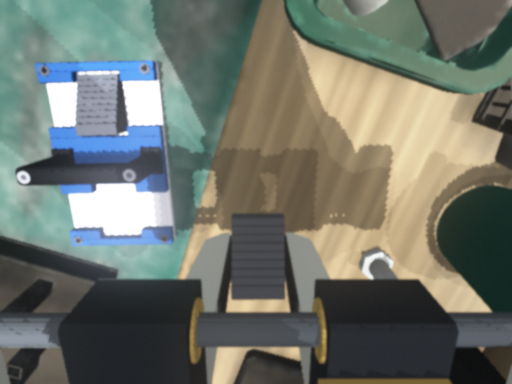

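Request:
apply_moves([
  {"x":0,"y":-0.04,"z":0.002,"ax":-0.009,"ay":0,"az":0,"claw":0.015},
  {"x":0,"y":-0.08,"z":0.004,"ax":-0.018,"ay":0,"az":0,"claw":0.015},
  {"x":0,"y":-0.108,"z":0.0057,"ax":-0.018,"ay":0,"az":0,"claw":0.015},
  {"x":0.01,"y":-0.108,"z":0.0057,"ax":-0.018,"ay":0,"az":0,"claw":0.015},
  {"x":0.03,"y":-0.108,"z":0.0057,"ax":-0.018,"ay":0,"az":0,"claw":0.015},
  {"x":0.03,"y":-0.108,"z":0.0057,"ax":-0.018,"ay":0,"az":0,"claw":0.015},
  {"x":0.03,"y":-0.108,"z":0.0057,"ax":-0.018,"ay":0,"az":0,"claw":0.015},
])

```text
t: 6.9
tool_pos: [0.4236, -0.2605, 0.0593]
orientation: [-2.409, 1.57, 2.65]
force: [0.2, -0.5, -1.5]
grip_width: 0.0275
```

```bash
python3 look.py w5 wrist top side; python3 - <<'E'
from h import *
import pickle
from rig import bot
s,c=pickle.load(open("w5_wrist.pkl","rb"));P=cloud(c);z=P[...,2]
hsv=cv2.cvtColor(c["image"],cv2.COLOR_BGR2HSV);m=cv2.inRange(hsv,(105,130,60),(130,255,255));m[(z<.01)|(z>.022)]=0
W=P[m>0][:,:2];a=np.radians(19.85)
l=(W-[.4092,-.2226])@np.array([[np.cos(a),-np.sin(a)],[np.sin(a),np.cos(a)]]);print("carrier ext",np.percentile(l,[.5,99.5],axis=0).round(4))
s=bot.get_state();print(s["tool_pos"],np.degrees(np.arctan2(*tool(s).as_matrix()[[1,0],1])),tool(s).as_matrix()[:,0])
print(delta(s,(.4228,-.2602,s["tool_pos"][2]),down(a)))
E
```

```text
6.9 [ 0.4236 -0.2605  0.0593] [ 0.15 -0.51 -1.5 ] 0.027529901287725905
carrier ext [[-0.0392 -0.0235]
 [ 0.039   0.0671]]
[ 0.42377204 -0.26061321  0.05995472] 19.84779891490881 [ 5.74127055e-04 -2.85277020e-04 -9.99999794e-01]
(array([-6.75953684e-07, -7.74001613e-04, -7.18696403e-04]), array([-3.85188309e-05,  4.63268658e-04, -4.43155797e-04]))
```

View pics/w5_wrist.png

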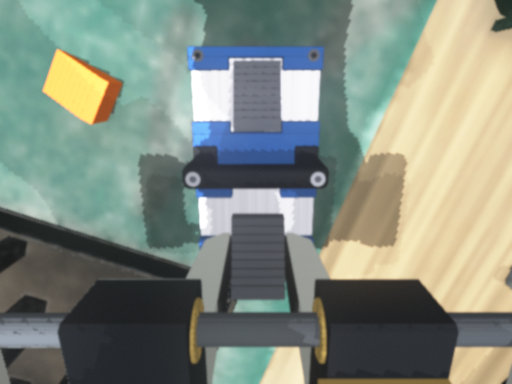

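View pics/w5_side.png

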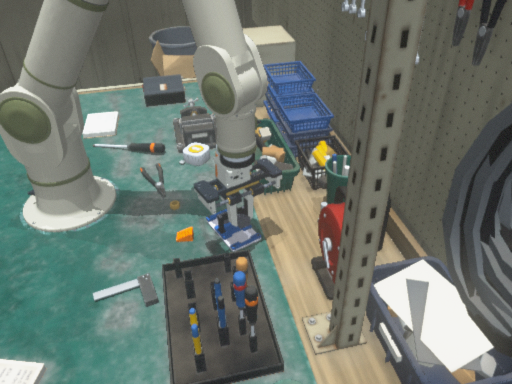

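Request:
apply_moves([
  {"x":0.015,"y":-0.0008,"z":-0.0007,"ax":0,"ay":0,"az":0,"claw":0.015},
  {"x":0.03,"y":-0.0008,"z":-0.0007,"ax":0,"ay":0,"az":0,"claw":0.015},
  {"x":0.036,"y":-0.0008,"z":-0.0007,"ax":0,"ay":0,"az":0,"claw":0.015},
  {"x":0.038,"y":-0.0008,"z":-0.0007,"ax":0,"ay":0,"az":0,"claw":0.015},
  {"x":0.04,"y":-0.0008,"z":-0.0007,"ax":0,"ay":0,"az":0,"claw":0.015},
  {"x":0.041,"y":-0.0008,"z":-0.0007,"ax":0,"ay":0,"az":0,"claw":0.015},
  {"x":0.041,"y":-0.0008,"z":-0.0007,"ax":0,"ay":0,"az":0,"claw":0.015},
])

```text
t: 7.92
tool_pos: [0.4224, -0.2603, 0.0188]
orientation: [0.835, 1.571, -0.39]
force: [0.7, 0.1, -1.1]
grip_width: 0.0274
```

```bash
python3 look.py w6 wrist;python3 - <<'E'
from h import *
from rig import bot
s=bot.get_state();print(s["tool_pos"],s["force"],delta(s,(.4228,-.2602,s["tool_pos"][2]),down(np.radians(19.85))))
E
```

```text
7.925 [ 0.4224 -0.2603  0.0188] [ 0.73  0.09 -1.08] 0.0273744543220113
[ 0.42244286 -0.26027592  0.01879679] [ 0.51069985  0.60599073 -1.34771067] (array([9.74604700e-08, 3.61719429e-04, 4.97160503e-05]), array([-0.00040258,  0.00023011, -0.00023777]))
```

View pics/w6_wrist.png

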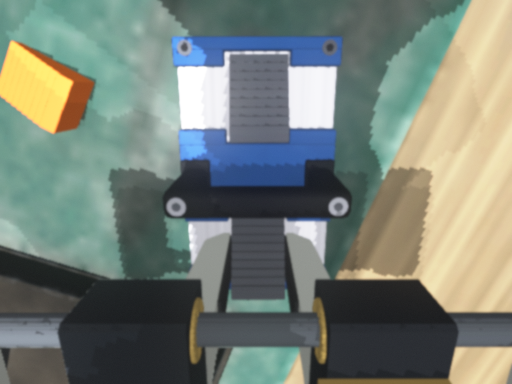

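There's no contact with the block already below the rim, so I'll lower it home.

Request:
apply_moves([
  {"x":0.002,"y":0,"z":0,"ax":0,"ay":0,"az":0,"claw":0.015},
  {"x":0.004,"y":0,"z":0,"ax":0,"ay":0,"az":0,"claw":0.015},
  {"x":0.005,"y":0,"z":0,"ax":0,"ay":0,"az":0,"claw":0.015},
  {"x":0.0055,"y":0,"z":0,"ax":0,"ay":0,"az":0,"claw":0.015},
  {"x":0.0055,"y":0,"z":0,"ax":0,"ay":0,"az":0,"claw":0.015},
])

```text
t: 8.6
tool_pos: [0.4223, -0.2602, 0.0131]
orientation: [-2.513, 1.571, 2.546]
force: [-0.5, -0.3, -1.3]
grip_width: 0.0278
```

Request:
apply_moves([
  {"x":0.0006,"y":0,"z":0,"ax":0,"ay":0,"az":0,"claw":0.015},
  {"x":0.0006,"y":0,"z":0,"ax":0,"ay":0,"az":0,"claw":0.015},
])

```text
t: 8.85
tool_pos: [0.4223, -0.2603, 0.0125]
orientation: [-2.054, 1.571, 3.004]
force: [-0.0, 0.3, -2.6]
grip_width: 0.0278
```

Request:
apply_moves([
  {"x":0,"y":0,"z":0,"ax":0,"ay":0,"az":0,"claw":0.034},
  {"x":0,"y":0,"z":0,"ax":0,"ay":0,"az":0,"claw":0.045},
  {"x":0,"y":0,"z":0,"ax":0,"ay":0,"az":0,"claw":0.055},
  {"x":0,"y":0,"z":0,"ax":0,"ay":0,"az":0,"claw":0.055},
  {"x":-0.02,"y":0,"z":0,"ax":0,"ay":0,"az":0,"claw":0.055},
  {"x":-0.06,"y":0,"z":0,"ax":0,"ay":0,"az":0,"claw":0.055},
  {"x":-0.12,"y":0,"z":0,"ax":0,"ay":0,"az":0,"claw":0.055},
  {"x":-0.16,"y":0.0,"z":0,"ax":0,"ay":0,"az":0,"claw":0.055},
  {"x":-0.2,"y":0.0,"z":0,"ax":0,"ay":0,"az":0,"claw":0.055},
  {"x":-0.2,"y":0.0,"z":0,"ax":0,"ay":0,"az":0,"claw":0.055},
])

```text
t: 10.1
tool_pos: [0.4235, -0.2608, 0.215]
orientation: [0.918, 1.566, -0.307]
force: [0.7, -0.8, -0.1]
grip_width: 0.0548
```

```bash
python3 look.py w7 wrist top; python3 - <<'E'
from h import *
import pickle
s,c=pickle.load(open("w7_wrist.pkl","rb"));P=cloud(c);z=P[...,2]
hsv=cv2.cvtColor(c["image"],cv2.COLOR_BGR2HSV);m=cv2.inRange(hsv,(105,130,60),(130,255,255));m[(z<.01)|(z>.022)]=0
r=cv2.minAreaRect((P[m>0][:,:2]*1000).astype(np.float32));print("carrier",r)
a=np.radians(19.85);l=(P[...,:2]-[.4092,-.2226])@np.array([[np.cos(a),-np.sin(a)],[np.sin(a),np.cos(a)]])
for sg in(-1,1):
    k=(abs(l[...,0])<.02)&(abs(l[...,1]-sg*.04)<.025)&(z<.04)&(hsv[...,2]<150)&(hsv[...,1]<90)
    q=np.c_[l[k],z[k]];print(sg,k.sum(),cv2.minAreaRect((q[:,:2]*1000).astype(np.float32)),np.percentile(q[:,2],[2,50,98]).round(4))
    ys=np.linspace(sg*.04-.018,sg*.04+.018,7);print([round(float(np.median(q[abs(q[:,1]-y)<.002,2])),4) for y in ys])
cv2.imwrite("pics/w7c.png",cv2.resize(c["image"][60:280,150:360],None,fx=2.7,fy=2.7))
E
```

```text
10.1 [ 0.4235 -0.2608  0.215 ] [ 0.7  -0.82 -0.14] 0.05484038175170906
carrier ((409.3094177246094, -222.66329956054688), (78.37945556640625, 134.09051513671875), 20.137592315673828)
-1 1052 ((-0.3382911682128906, -40.232666015625), (39.31842803955078, 45.19224548339844), 1.4243342876434326) [0.0089 0.0235 0.032 ]
[0.0309, 0.0294, 0.0272, 0.0241, 0.0218, 0.0194, 0.0162]
1 1048 ((1.7683143615722656, 39.091712951660156), (28.137022018432617, 43.696327209472656), 0.04428715631365776) [0.0154 0.0246 0.0321]
[0.031, 0.0301, 0.0275, 0.0246, 0.0221, 0.0194, 0.0166]
```

View pics/w7c.png

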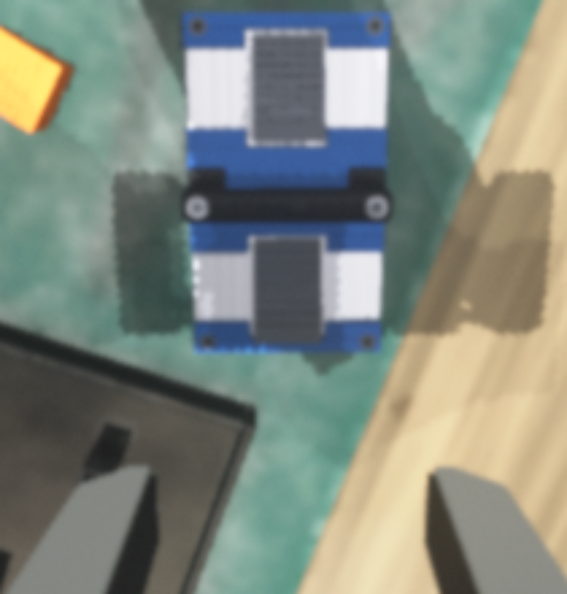

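```bash
python3 - <<'E'
from h import *
import pickle
from rig import bot
s,c=pickle.load(open("w7_wrist.pkl","rb"));P=cloud(c);z=P[...,2]
hsv=cv2.cvtColor(c["image"],cv2.COLOR_BGR2HSV);a=np.radians(19.95);l=(P[...,:2]-[.4093,-.2226])@np.array([[np.cos(a),-np.sin(a)],[np.sin(a),np.cos(a)]])
for sg in(-1,1):
    k=(abs(l[...,0])<.02)&(abs(l[...,1]-sg*.04)<.0235)&(z>.0145)&(z<.04)&(hsv[...,1]<110)&(hsv[...,2]<160)
    q=l[k]-[0,sg*.04];print(sg,cv2.minAreaRect((q*1000).astype(np.float32)),np.percentile(q,[1,99],axis=0).round(4).tolist())
# bar: z>.05
k=(abs(l[...,0])<.045)&(abs(l[...,1])<.02)&(z>.058)&(z<.066);q=l[k];print("bar",np.percentile(q,[2,98],axis=0).round(4).tolist(),np.median(z[k]))
k&=abs(l[...,0])<.025;print(np.median(z[k]),l[k].mean(0))
s=bot.get_state()
for ang in(19.95-90,): print(delta(s,(.4093,-.2226,.10),down(np.radians(ang))))
print(s["qpos"])
E
```

```text
-1 ((0.5231838226318359, -0.2218914031982422), (37.882144927978516, 45.492733001708984), 1.8140114545822144) [[-0.0142, -0.0201], [0.016, 0.022]]
1 ((1.7710742950439453, -0.33715248107910156), (30.19119644165039, 44.613677978515625), 0.000555151782464236) [[-0.0123, -0.0195], [0.0146, 0.0219]]
bar [[-0.0357, -0.0059], [0.0357, 0.0054]] 0.061639360767478446
0.06162539295789435 [-1.96012683e-04 -1.82237308e-05]
(array([ 0.112479  ,  0.0003245 , -0.03951871]), array([ 1.56916992e+00, -4.60047846e-04, -6.80886143e-04]))
[ 0.08138627  0.36282055  0.47816392  2.14251043 -0.26016808  0.69016231
  1.08152765]
```

The loose block is seated: centred within about 1 mm, with the same height profile as the mate. The bar centre is at (0.409,-0.2226), top at 61.6 mm. Next I'll turn a quarter and go above the handle.

Request:
apply_moves([
  {"x":0,"y":0.0,"z":-0.005,"ax":0.18,"ay":0,"az":0,"claw":0.045},
  {"x":0,"y":0.0,"z":-0.01,"ax":0.36,"ay":0,"az":0,"claw":0.045},
  {"x":0,"y":0.0,"z":-0.015,"ax":0.54,"ay":0,"az":0,"claw":0.045},
  {"x":0,"y":0.0,"z":-0.02,"ax":0.72,"ay":0,"az":0,"claw":0.045},
  {"x":0,"y":0.0,"z":-0.025,"ax":0.9,"ay":0,"az":0,"claw":0.045},
  {"x":0,"y":0.0,"z":-0.03,"ax":1.08,"ay":0,"az":0,"claw":0.045},
  {"x":0,"y":0.0,"z":-0.035,"ax":1.26,"ay":0,"az":0,"claw":0.045},
  {"x":0,"y":0.0,"z":-0.0395,"ax":1.44,"ay":0,"az":0,"claw":0.045},
  {"x":0.04,"y":0.0003,"z":-0.0395,"ax":1.569,"ay":0,"az":0,"claw":0.045},
  {"x":0.09,"y":0.0003,"z":-0.0395,"ax":1.569,"ay":0,"az":0,"claw":0.045},
  {"x":0.11,"y":0.0003,"z":-0.0395,"ax":1.569,"ay":0,"az":0,"claw":0.045},
  {"x":0.11,"y":0.0003,"z":-0.0395,"ax":1.569,"ay":0,"az":0,"claw":0.045},
  {"x":0.11,"y":0.0003,"z":-0.0395,"ax":1.569,"ay":0,"az":0,"claw":0.045},
])

```text
t: 11.82
tool_pos: [0.4089, -0.2233, 0.1026]
orientation: [-0.069, 1.57, -2.863]
force: [0.1, -0.2, 0.2]
grip_width: 0.0447
```

```bash
python3 look.py w8 wrist; python3 - <<'E'
from h import *
import pickle
from rig import bot
s,c=pickle.load(open("w8_wrist.pkl","rb"));P=cloud(c);z=P[...,2]
a=np.radians(19.95);l=(P[...,:2]-[.4093,-.2226])@np.array([[np.cos(a),-np.sin(a)],[np.sin(a),np.cos(a)]])
k=(abs(l[...,0])<.045)&(abs(l[...,1])<.02)&(z>.058)&(z<.066);print("bar",np.percentile(l[k],[2,50,98],axis=0).round(4).tolist())
s=bot.get_state();print(s["tool_pos"],delta(s,(.4093,-.2226,.040),down(a-np.pi/2)),s["qpos"])
E
```

```text
11.825 [ 0.4089 -0.2233  0.1026] [ 0.08 -0.19  0.19] 0.0447297648952596
bar [[-0.0348, -0.0059], [0.0036, -0.0002], [0.0365, 0.0054]]
[ 0.40925915 -0.22329956  0.10295786] (array([ 0.06295753, -0.00067685, -0.00027204]), array([-6.67970513e-04, -7.31444858e-05, -5.24566837e-04])) [-0.08411497  0.58848796  0.68518862  2.31268639 -0.82789226  0.49677195
  0.05302163]
```

View pics/w8_wrist.png

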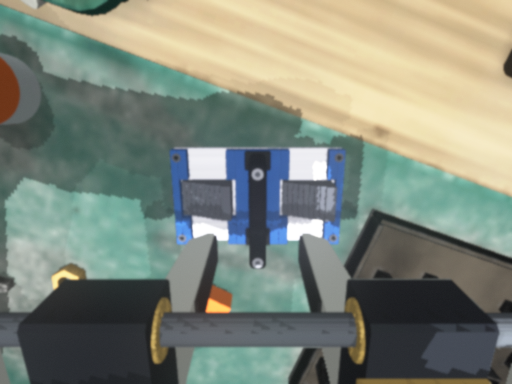

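The bar lies centred between the fingers, at column 258. I'll lower and close.

Request:
apply_moves([
  {"x":0.02,"y":-0.0006,"z":-0.0003,"ax":0,"ay":0,"az":0,"claw":0.045},
  {"x":0.04,"y":-0.0006,"z":-0.0003,"ax":0,"ay":0,"az":0,"claw":0.045},
  {"x":0.055,"y":-0.0006,"z":-0.0003,"ax":0,"ay":0,"az":0,"claw":0.045},
  {"x":0.062,"y":-0.0006,"z":-0.0003,"ax":0,"ay":0,"az":0,"claw":0.045},
  {"x":0.062,"y":-0.0006,"z":-0.0003,"ax":0,"ay":0,"az":0,"claw":0.045},
  {"x":0.062,"y":-0.0006,"z":-0.0003,"ax":0,"ay":0,"az":0,"claw":0.03},
  {"x":0.062,"y":-0.0006,"z":-0.0003,"ax":0,"ay":0,"az":0,"claw":0.018},
  {"x":0.062,"y":-0.0006,"z":-0.0003,"ax":0,"ay":0,"az":0,"claw":0.0},
  {"x":0.062,"y":-0.0006,"z":-0.0003,"ax":0,"ay":0,"az":0,"claw":0.0},
  {"x":0.062,"y":-0.0006,"z":-0.0003,"ax":0,"ay":0,"az":0,"claw":0.0},
  {"x":0.062,"y":-0.0006,"z":-0.0003,"ax":0,"ay":0,"az":0,"claw":0.0},
])

```text
t: 13.25
tool_pos: [0.4095, -0.2225, 0.0407]
orientation: [2.301, 1.57, -0.493]
force: [0.3, 0.6, 4.5]
grip_width: 0.0116
```

```bash
python3 look.py w9 wrist
```

```text
13.25 [ 0.4095 -0.2225  0.0407] [0.33 0.6  4.5 ] 0.011598928521780258
```

View pics/w9_wrist.png

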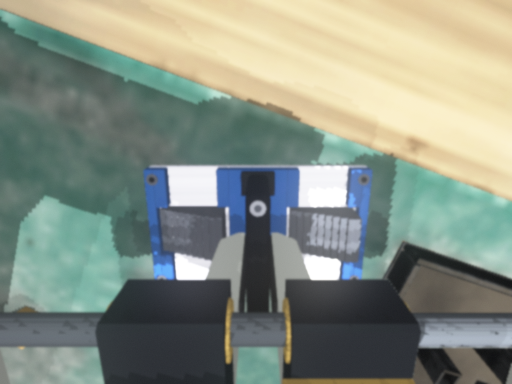

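The bar is gripped (11.6 mm opening). I'll lift gently.

Request:
apply_moves([
  {"x":-0.003,"y":0,"z":0,"ax":0,"ay":0,"az":0,"claw":0},
  {"x":-0.009,"y":0,"z":0,"ax":0,"ay":0,"az":0,"claw":0},
  {"x":-0.018,"y":0,"z":0,"ax":0,"ay":0,"az":0,"claw":0},
  {"x":-0.03,"y":0,"z":0,"ax":0,"ay":0,"az":0,"claw":0},
  {"x":-0.044,"y":0,"z":0,"ax":0,"ay":0,"az":0,"claw":0},
  {"x":-0.058,"y":0,"z":0,"ax":0,"ay":0,"az":0,"claw":0},
  {"x":-0.072,"y":0,"z":0,"ax":0,"ay":0,"az":0,"claw":0},
  {"x":-0.085,"y":0,"z":0,"ax":0,"ay":0,"az":0,"claw":0},
  {"x":-0.096,"y":0,"z":0,"ax":0,"ay":0,"az":0,"claw":0},
  {"x":-0.104,"y":0,"z":0,"ax":0,"ay":0,"az":0,"claw":0},
  {"x":-0.108,"y":0,"z":0,"ax":0,"ay":0,"az":0,"claw":0},
  {"x":-0.11,"y":0,"z":0,"ax":0,"ay":0,"az":0,"claw":0},
  {"x":-0.11,"y":0,"z":0,"ax":0,"ay":0,"az":0,"claw":0},
  {"x":-0.11,"y":0,"z":0,"ax":0,"ay":0,"az":0,"claw":0},
  {"x":-0.11,"y":0,"z":0,"ax":0,"ay":0,"az":0,"claw":0},
  {"x":-0.11,"y":0,"z":0,"ax":0,"ay":0,"az":0,"claw":0},
])

```text
t: 15.3
tool_pos: [0.4092, -0.2224, 0.1504]
orientation: [-0.284, 1.571, -3.078]
force: [-0.1, -0.0, -7.7]
grip_width: 0.0116
```

```bash
python3 look.py w10 wrist side; python3 - <<'E'
from h import *
import pickle
s,c=pickle.load(open("w10_wrist.pkl","rb"));P=cloud(c)
hsv=cv2.cvtColor(c["image"],cv2.COLOR_BGR2HSV);z=P[...,2]
m=cv2.inRange(hsv,(105,130,60),(130,255,255))>0;m&=(z>.09)&(z<.16)
q=P[m];med=np.median(q[:,2]);A=np.c_[q[:,:2]-q[:,:2].mean(0),np.ones(len(q))]
print("blue z",med,np.linalg.lstsq(A,q[:,2],rcond=None)[0])
a=np.radians(19.95);cz=med-.017;l=(P[...,:2]-s["tool_pos"][:2])@np.array([[np.cos(a),-np.sin(a)],[np.sin(a),np.cos(a)]])
for sg in(-1,1):
    k=(abs(l[...,0])<.02)&(abs(l[...,1]-sg*.04)<.0235)&(z>cz+.0145)&(z<cz+.04)&(hsv[...,1]<110)&(hsv[...,2]<160)
    qq=np.c_[l[k]-[0,sg*.04],z[k]-cz];print(sg,k.sum(),np.percentile(qq,[2,98],axis=0).round(4).tolist(),[round(float(np.median(qq[abs(qq[:,1]-y)<.002,2])),4) for y in(-.017,-.008,0,.008,.017)])
i=pickle.load(open("w10_side.pkl","rb"))[1]["image"];cv2.imwrite("pics/w10s.png",cv2.resize(i[130:260,170:310],None,fx=4,fy=4))
E
```

```text
15.3 [ 0.4092 -0.2224  0.1504] [-0.08 -0.02 -7.72] 0.011603243160518726
blue z 0.12663730835550938 [-0.00027287 -0.00057664  0.12663081]
-1 2125 [[-0.013, -0.0192, 0.0155], [0.014, 0.0198, 0.0315]] [0.0305, 0.0277, 0.0242, 0.021, 0.0169]
1 2854 [[-0.0122, -0.0193, 0.0157], [0.0146, 0.0197, 0.0318]] [0.0308, 0.0286, 0.0251, 0.0217, 0.0173]
```

View pics/w10_wrist.png

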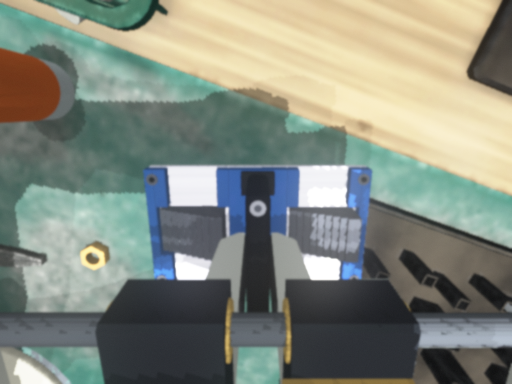

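View pics/w10s.png

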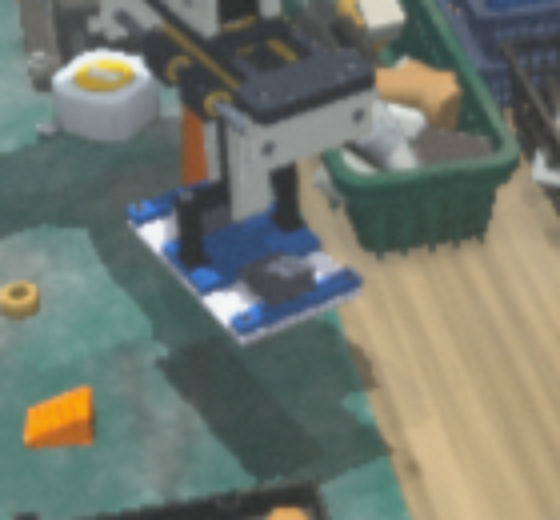

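The carrier is held in the air with its underside at about 0.110 m, level within 1 mrad. Both blocks are in place, and nothing else has moved.

```bash
python3 -c "
from rig import bot
s=bot.get_state();print(s['t'],s['tool_pos'],s['grip_width'],abs(s['joint_velocities']).max())
print(bot.finish_job())"
```

```text
15.4 [ 0.40927236 -0.22236517  0.15048402] 0.011396366685706885 0.0018052001751795266
the job is handed in; nothing more can be done
None
```

The loose step block is seated in the empty pocket and released. The carrier is held in the air by its handle, and the job was handed in at 15.4 s.

**Last checks:**
- **Carrier:** Its underside is about 0.110 m above the bench. The tilt is under 1 mrad and the arm is at rest.
- **Blocks:** Both sit within about 1–1.5 mm of their pocket centres. Their step tops run from about 31 mm down to 17 mm above the underside, which matches lying flat on the pocket floors.
- **Grip:** The fingers are closed on the 12 mm bar at 11.4–11.6 mm.
- **Other things on the bench:** I saw no contact with or shift of the can, tape measure, bolt or tray in the views I had. I did not measure their positions again at the end.

**Things that disagreed:**
- **Mate block:** By my depth readings its high end faces the handle, although the description says it faces away. I left it as it was, since either way round is allowed.
- **Wrist force:** It read about 7.7 N while holding, against the roughly 6.4 N I expected from the listed masses.
- **Seating:** The wrist force showed no clear touch as the block went down, so I confirmed it was home from the camera depth afterwards.

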